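# Rack the pigment tins and hold up the heaviest

## Task

Find out which of the three identical closed pigment tins is the heaviest. Pick them up one at a time, feel the weight of each, and stand each upright in a recess of the wooden rack, one to a recess; once all three stand in the rack and you have let go, lift the heaviest back out and finish holding it upright and still in the gripper with its underside at least 15 cm above the table, the other two left standing in the rack. Do not tip a tin over, and leave the other things on the table where they are.

Things in the scene. Friction and masses are not known exactly. Their poses are not given: they have to be found in the camera images.
- tin_1: closed round pigment tin: bare metal with a press-in lid and a plain grey-white wrap, 48 mm diameter, 85 mm tall, standing upright. Origin: centre of its underside, z along its axis. One of three that look exactly alike; which is heaviest differs and can only be felt: all weigh under 0.8 kg, and the heaviest weighs at least twice as much as either of the other two. The lid does not come off. Rigid, 40 N of grip does no harm
- tin_2: closed round pigment tin: bare metal with a press-in lid and a plain grey-white wrap, 48 mm diameter, 85 mm tall, standing upright. Origin: centre of its underside, z along its axis. One of three that look exactly alike; which is heaviest differs and can only be felt: all weigh under 0.8 kg, and the heaviest weighs at least twice as much as either of the other two. The lid does not come off. Rigid, 40 N of grip does no harm
- tin_3: closed round pigment tin: bare metal with a press-in lid and a plain grey-white wrap, 48 mm diameter, 85 mm tall, standing upright. Origin: centre of its underside, z along its axis. One of three that look exactly alike; which is heaviest differs and can only be felt: all weigh under 0.8 kg, and the heaviest weighs at least twice as much as either of the other two. The lid does not come off. Rigid, 40 N of grip does no harm
- tin_rack: fixed solid wooden block, 85 mm (its x) by 236 mm (its y) by 30 mm high, with three round recesses in a row along its y axis at y = +74, 0 and -74 mm, each 58 mm in diameter and 20 mm deep, so a tin standing in one has its underside 10 mm and its top 95 mm above the table. Origin: centre of its underside on the table, z up
- tin_rack_hole0 (a point): centre of the mouth of the y = +74 mm recess of the rack, 30 mm above the table; the recess is 58 mm wide, 20 mm deep
- tin_rack_hole1 (a point): centre of the mouth of the middle recess of the rack, 30 mm above the table; the recess is 58 mm wide, 20 mm deep
- tin_rack_hole2 (a point): centre of the mouth of the y = -74 mm recess of the rack, 30 mm above the table; the recess is 58 mm wide, 20 mm deep
- dipper_1: small open round tin with medium, 50 mm across, 21 mm high; origin at the centre of its underside; bystander, loose, leave where it lies
- putty_rubber: grey eraser, 26 x 42 x 12 mm; origin at the centre of its underside; bystander, loose, leave where it lies
- flat_brush: wooden-handled flat brush, about 209 mm long, 18 mm high; origin at the centre of its underside; bystander, loose, leave where it lies
- paint_tube: small paint tube, 46 x 150 x 28 mm; origin at the centre of its underside; bystander, loose, leave where it lies
Things that resemble listed ones, but are neither listed nor needed, are in the scene too. What is shaped like the tin_1 but pink or purple is not meant.

How it is judged:
By the outcome, as a careful person would: the job done as asked, in the order asked, and still so for the second after the job is handed in, while the arm keeps its last pose, push and grip.
It also fails if it takes over 72 s, if anything falls off the work surface, if the arm or the gripper's body presses on something with over 40 N, if the wrist force passes 120 N, or if a joint passes its speed limit or range.

## Robot

A 7-joint arm with a two-finger parallel gripper is mounted at the origin on a cart in front of the work surface, level with it; the furniture and walls round the work are solid. World frame = base frame: x ahead of the robot, y to its left, z up, the work surface at z = 0. Lengths are in mm, angles in rad, forces in N, time in s.
With the tool pointing down it reaches from about 400 to 875 mm from the base axis. Payload 4.4 kg.
Tool frame: the origin (TCP) lies on the centre line of the jaws, within the pads' length; the fingertips stand 11 mm ahead of it and the grasp point (between the pads) lies 8 mm behind it (ctrl.tips_ahead is the distance from the TCP to the fingertips, in mm); z points along the fingers, y is the line along which they close (so a half turn about z gives the same grasp; the last joint's range is limited). The gripper opens to 85 mm and grips with 20 to 120 N. Pads are 22 mm wide; open, the fingers measure 114 mm over their backs; the gripper's body (76 mm by 85 mm) begins 54 mm behind the grasp point. The pads swing forward as they close: fully open they stand 13 mm farther back than shut.
Start: joints at [1.043, 0.628, 0.038, 1.517, -0.027, 0.996, -0.02], TCP at [289.642, -581.915, 242.313] pointing down, gripper open.
Joint ranges: [-3.06, 3.06], [-0.37, 2.12], [-1.25, 1.32], [0.18, 2.47], [-1.1, 4.24], [0.23, 1.98], [-2.94, 2.94]. Speed limits (rad/s): [2.57, 2.57, 3.14, 3.14, 3.14, 3.14, 3.14].

## Interface

Orientations are given as [roll, pitch, yaw] about the fixed x, y, z axes, in that order (R = Rz(yaw) Ry(pitch) Rx(roll)).
In Python, from cell import ctrl, eyes, job gives the robot as it stands. The module is installed in compiled form; this text tells all that it offers.
- The arm moves only by the tool carry_out, never from a script. Its argument "moves" is a list of rows, each an object of numbers: "tx", "ty", "tz": the shift along the tool's x, y, z as a fraction of full scale; "twist": the turn about the tool's z as a fraction of full scale; "fingers": the opening, from 0 (shut) to 1 (fully open). In form: [{"tx": .., "ty": .., "tz": .., "twist": .., "fingers": ..}, ...]. A call has 1 to 12 rows; each row shifts and turns the commanded pose from where the row before left it, along the tool's axes as they then stand; what a row does not reach is not made up. Full scale, the value 1, is 0.3 m for a shift and pi rad for a turn. A row lasts 1/8 s, in which the tool goes at most 62.5 mm and 10.7 degrees, less where a joint would pass 70% of its speed; a pose out of reach is approached as far as the arm can. A call with a number of a shift or a turn outside -1 to 1 is refused whole. A call with a gripper value outside its range is refused whole. The fingers move at their own pace and stop on an object; the grip force is fixed at half the most. Time passes only in rows, so rows that do not move let the fingers close. It gives the time, the measured TCP pose, the force, the opening and the grip force at its end, in the units of the state.
- ctrl.read_state(): the state, without advancing time (a new reading comes with each control period).
- eyes.get_image(name): name is "side" or "top" or "wrist"; returns a dict with "color" (420x560x3 uint8, blue, green, red), "fovy" (degrees; the focal length in pixels is half the picture's height over the tangent of half this angle, whatever the lens; pixels are square), "cx", "cy" (the principal point, pixels), "world_from_camera" (4x4, takes a point from camera to world coordinates). Camera axes: x right, y up, looking along -z (the intrinsics and any distortion apply to the point x, -y, -z); pixel columns grow to the right and rows downward; lengths in mm; the calibration is good to about 2 mm. A picture is of the moment at which its call begins. There is no depth.
- job.finish_job(): hands the job in; it is judged then, once.
The state is a dict: "clock": time; "qpos": joint angles; "qd": joint speeds; "tau": joint torques, N m; "eef_pos": TCP position; "tool_rot": TCP orientation; "force": force on the tool from outside, world axes, zero at the start; "torque": the same for the moment, N m; "width": finger opening in mm; "gripper_force": force on a finger pad.
Only numpy, scipy, OpenCV 4.12 (cv2) and the standard library are available. Lean on these libraries where they do the work, as an engineer would, in place of code of your own. Each camera call takes 0.05 s, during which the arm holds its last target. There are 200 camera calls.

## Working session

There is one attempt and no reset: what is moved stays moved. The work goes in short steps, Python scripts to look and compute and a tool call to move; the robot and the scene stay as the last step left them, time stands still between calls to the robot, and variables do not carry over. Pictures are saved under pics/ and viewed, at most 10 in all, crops included, and the job is handed in when it is done.

Besides the shell and the picture viewer there is one more tool, called after "Request:" as name(argument=value, ...) on one line, values as JSON. carry_out: Moves the arm, as the interface text tells. Its arguments: {"type":"object","properties":{"moves":{"type":"array","items":{"type":"object","properties":{"tx":{"type":"number","minimum":-1,"maximum":1},"ty":{"type":"number","minimum":-1,"maximum":1},"tz":{"type":"number","minimum":-1,"maximum":1},"twist":{"type":"number","minimum":-1,"maximum":1},"fingers":{"type":"number"}}}}},"required":["moves"]}

```bash
mkdir -p pics; python3 - <<'E'
from cell import ctrl,eyes
import cv2
print(ctrl.read_state(), ctrl.tips_ahead)
for n in("top","side"):
    d=eyes.get_image(n);cv2.imwrite(f"pics/{n}0.png",d["color"]);print(n,{k:v for k,v in d.items() if k!="color"})
E
```

```text
{'clock': 0.0, 'qpos': array([ 1.04323686,  0.6293646 ,  0.03843731,  1.51841069, -0.02699165,
        0.99631921, -0.01998226]), 'qd': array([ 0.00081187, -0.00051395, -0.00044865, -0.00131903,  0.00100254,
       -0.00060546,  0.0019357 ]), 'tau': array([-9.00336345e-04, -5.63389564e+01,  1.22615721e+00, -1.93439984e+01,
        1.10082712e-02,  1.04293157e-02,  3.88849113e-07]), 'eef_pos': array([ 289.33215283, -581.34301488,  241.36338624]), 'tool_rot': array([-3.13960902e+00,  3.25001466e-05,  4.61784572e-01]), 'force': array([-0.25551723, -0.25993827,  0.058585  ]), 'torque': array([0.02740094, 0.01304406, 0.01219758]), 'gripper_force': 0.0, 'width': 85.26006406557327} 11.0
top {'fovy': 54.08741986583889, 'cx': 275.83648712653223, 'cy': 209.21106461054035, 'world_from_camera': array([[ 1.62405053e-02,  9.92697881e-01, -1.19528923e-01,
         3.47339384e+02],
       [-9.99806324e-01,  1.74520483e-02,  9.09613700e-03,
         3.39292562e+02],
       [ 1.11157405e-02,  1.19358047e-01,  9.92789050e-01,
         9.59675336e+02],
       [ 0.00000000e+00,  0.00000000e+00,  0.00000000e+00,
         1.00000000e+00]])}
side {'fovy': 44.490683978125745, 'cx': 282.46506396778335, 'cy': 203.28341177884022, 'world_from_camera': array([[ 2.22644711e-01, -7.65150937e-01,  6.04130265e-01,
         1.03446883e+03],
       [ 9.74814784e-01,  1.82904260e-01, -1.27601602e-01,
         2.38572229e+02],
       [-1.28635138e-02,  6.17324935e-01,  7.86603111e-01,
         8.21053097e+02],
       [ 0.00000000e+00,  0.00000000e+00,  0.00000000e+00,
         1.00000000e+00]])}
```

View pics/top0.png

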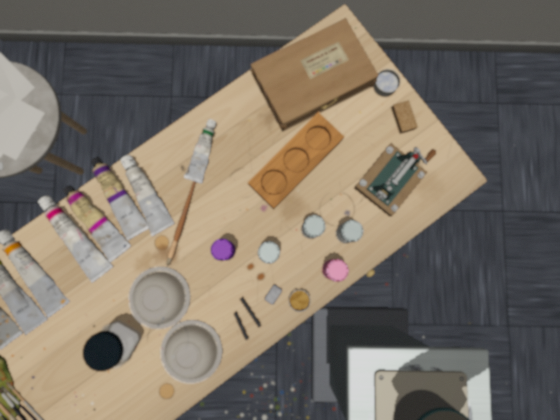

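View pics/side0.png

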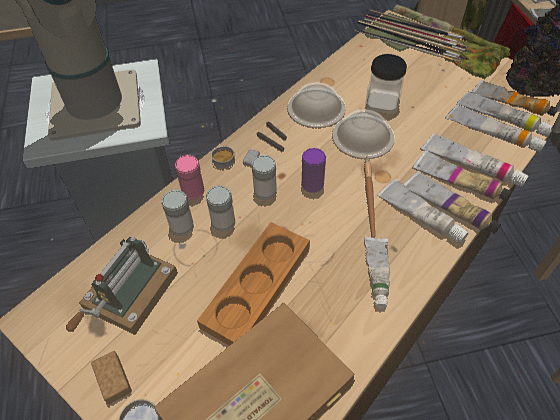

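The top view shows tin-shaped objects at (314,226), (351,231) and (269,251), all grey and so the tins I want. Two others are not meant: pink at (336,270) and purple at (223,250). The rack recesses are at (274,182), (296,160) and (318,137). I'll check this in a close crop.

```bash
python3 - <<'E'
import cv2
a=cv2.imread("pics/top0.png")[110:290,205:375];b=cv2.imread("pics/side0.png")[140:350,150:320]
a=cv2.resize(a,(400,424),interpolation=cv2.INTER_CUBIC);b=cv2.resize(b,(400,494),interpolation=cv2.INTER_CUBIC)
a=cv2.copyMakeBorder(a,0,70,0,0,0)
cv2.imwrite("pics/c0.png",cv2.hconcat([a,b]))
E
```

```text
(no output)
```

View pics/c0.png

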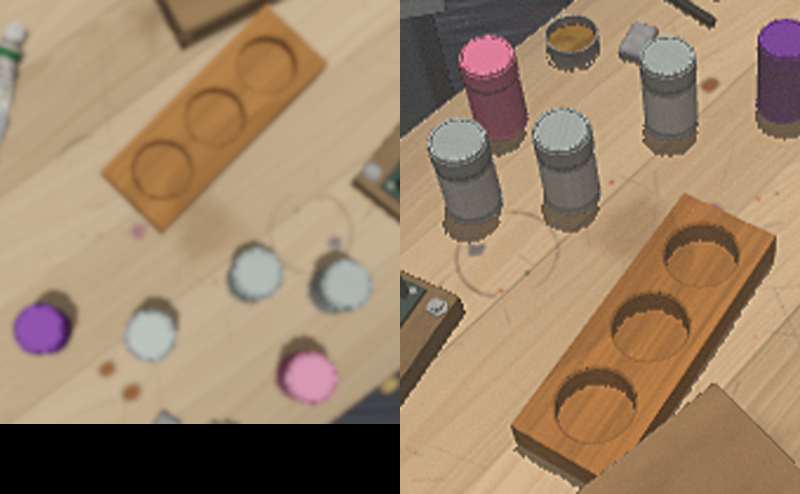

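The crop shows three matching grey tins, lid centres at top-view (313,226), (351,231) and (269,251). The pink and purple ones are clearly different. The recess mouths are at (274,182), (296,160) and (318,138).

```bash
cat > h.py <<'E'
import numpy as np
from cell import ctrl,eyes
def px2w(d,u,v,z):
    f=210/np.tan(np.radians(d["fovy"]/2));M=d["world_from_camera"]
    r=M[:3,:3]@np.array([(u-d["cx"])/f,-(v-d["cy"])/f,-1]);o=M[:3,3]
    return (o+r*(z-o[2])/r[2])[:2]
E
python3 - <<'E'
from h import *
t=eyes.get_image("top");s=eyes.get_image("side")
for n,a,b,z in [("A",(313.4,225.6),(219.3,196.5),85),("B",(350.8,231.1),(175.1,200.3),85),("C",(269.2,251.5),(263.9,164.2),85),
 ("h2",(273.8,181.8),(278.3,248.4),30),("h1",(296,159.7),(256.7,279),30),("h0",(317.6,137.6),(233.3,312.1),30),
 ("pink",(336,270),(187,163),85),("purple",(223,250),(314,155),85)]:
    print(n,px2w(t,*a,z).round(),px2w(s,*b,z).round())
w=eyes.get_image("wrist");print({k:v for k,v in w.items() if k!="color"})
E
```

```text
A [419. 251.] [427. 248.]
B [408. 171.] [417. 168.]
C [362. 344.] [367. 344.]
h2 [523. 336.] [528. 336.]
h1 [575. 286.] [581. 285.]
h0 [629. 236.] [634. 235.]
pink [326. 202.] [329. 199.]
purple [364. 442.] [366. 445.]
{'fovy': 68.25660381073865, 'cx': 278.56404349969694, 'cy': 209.10187007573083, 'world_from_camera': array([[ 4.45884089e-01,  8.59937019e-01,  2.48386197e-01,
         3.51990252e+02],
       [-8.95088196e-01,  4.29029054e-01,  1.21454488e-01,
        -5.49767969e+02],
       [-2.12168483e-03, -2.76482177e-01,  9.61016704e-01,
         3.73544697e+02],
       [ 0.00000000e+00,  0.00000000e+00,  0.00000000e+00,
         1.00000000e+00]])}
```

```bash
cat >> h.py <<'E'
from scipy.spatial.transform import Rotation as R
def go(x,y,z,n=1):
    s=ctrl.read_state();M=R.from_euler("xyz",s["tool_rot"]).as_matrix()
    d=M.T@(np.array([x,y,z])-s["eef_pos"])/300
    print("go",(x,y,z),"total",d.round(4),"per row",n,(d/n).round(4), "mm/row",round(np.linalg.norm(d)*300/n))
def show():
    s=ctrl.read_state();print({k:np.round(s[k],2) for k in("clock","qpos","eef_pos","tool_rot","force","width","gripper_force")})
E
python3 - <<'E'
from h import *
t=eyes.get_image("top");s=eyes.get_image("side")
for z in(0,20,40,60,80):print(z,px2w(t,285,125,z).round(),px2w(s,285,305,z).round(),px2w(t,252,72,z).round(),px2w(s,354,375,z).round())
go(560,-150,280,12)
E
```

```text
0 [668. 312.] [627. 325.] [800. 394.] [773. 405.]
20 [661. 312.] [637. 323.] [790. 393.] [779. 401.]
40 [654. 313.] [647. 321.] [781. 392.] [785. 397.]
60 [648. 313.] [656. 319.] [772. 391.] [792. 393.]
80 [641. 314.] [666. 317.] [762. 390.] [798. 389.]
go (560, -150, 280) total [ 1.4482 -0.8871 -0.1259] per row 12 [ 0.1207 -0.0739 -0.0105] mm/row 43
```

Request:
carry_out(moves=[{"tx":0.121,"ty":-0.074,"tz":-0.01,"fingers":1},{"tx":0.121,"ty":-0.074,"tz":-0.01,"fingers":1},{"tx":0.121,"ty":-0.074,"tz":-0.01,"fingers":1},{"tx":0.121,"ty":-0.074,"tz":-0.01,"fingers":1},{"tx":0.121,"ty":-0.074,"tz":-0.01,"fingers":1},{"tx":0.121,"ty":-0.074,"tz":-0.01,"fingers":1},{"tx":0.121,"ty":-0.074,"tz":-0.01,"fingers":1},{"tx":0.121,"ty":-0.074,"tz":-0.01,"fingers":1},{"tx":0.121,"ty":-0.074,"tz":-0.01,"fingers":1},{"tx":0.121,"ty":-0.074,"tz":-0.01,"fingers":1},{"tx":0.121,"ty":-0.074,"tz":-0.01,"fingers":1},{"tx":0.121,"ty":-0.074,"tz":-0.01,"fingers":1}])

```text
validation failed for argument at $.mo...
```

Request:
carry_out(moves=[{"twist":-0.055,"fingers":1},{"twist":-0.055,"fingers":1},{"twist":-0.055,"fingers":1},{"twist":-0.055,"fingers":1},{"twist":-0.055,"fingers":1},{"twist":-0.055,"fingers":1},{"twist":-0.055,"fingers":1},{"twist":-0.055,"fingers":1},{"twist":-0.055,"fingers":1},{"twist":-0.055,"fingers":1},{"twist":-0.055,"fingers":1},{"fingers":1}])

```text
validation failed for argument at $.mo...
```

```bash
python3 - <<'E'
from h import *
show(); go(450,190,260,12)
E
```

```text
{'clock': np.float64(0.35), 'qpos': array([ 1.04,  0.63,  0.04,  1.52, -0.03,  1.  , -0.02]), 'eef_pos': array([ 289.59, -581.8 ,  242.09]), 'tool_rot': array([-3.14, -0.  ,  0.46]), 'force': array([ 0.36,  0.36, -0.46]), 'width': np.float64(85.34), 'gripper_force': np.float64(0.0)}
go (450, 190, 260) total [ 1.6249 -2.065  -0.0587] per row 12 [ 0.1354 -0.1721 -0.0049] mm/row 66
```

Request:
carry_out(moves=[{"tx":0.12,"ty":-0.07,"tz":-0.01,"twist":0,"fingers":1}])

```text
clock: 0.48
eef_pos: [309.5, -549.5, 244.9]
tool_rot: [3.141, 0.003, 0.456]
force: [0.3, -0.6, -0.1]
width: 85.4
gripper_force: 0.0
```

Request:
carry_out(moves=[{"tx":0.12,"ty":-0.074,"tz":-0.01,"twist":0,"fingers":1},{"tx":0.12,"ty":-0.074,"tz":-0.01,"twist":0,"fingers":1},{"tx":0.12,"ty":-0.074,"tz":-0.01,"twist":0,"fingers":1},{"tx":0.12,"ty":-0.074,"tz":-0.01,"twist":0,"fingers":1},{"tx":0.12,"ty":-0.074,"tz":-0.01,"twist":0,"fingers":1},{"tx":0.12,"ty":-0.074,"tz":-0.01,"twist":0,"fingers":1},{"tx":0.12,"ty":-0.074,"tz":-0.01,"twist":0,"fingers":1},{"tx":0.12,"ty":-0.074,"tz":-0.01,"twist":0,"fingers":1},{"tx":0.12,"ty":-0.074,"tz":-0.01,"twist":0,"fingers":1},{"tx":0.12,"ty":-0.074,"tz":-0.01,"twist":0,"fingers":1},{"tx":0.12,"ty":-0.074,"tz":-0.01,"twist":0,"fingers":1}])

```text
clock: 1.85
eef_pos: [558.9, -150.8, 278.6]
tool_rot: [3.141, -0.0, 0.462]
force: [0.3, -0.4, -0.8]
width: 85.4
gripper_force: 0.0
```

Request:
carry_out(moves=[{"tx":0,"ty":0,"tz":0,"twist":-0.055,"fingers":1},{"tx":0,"ty":0,"tz":0,"twist":-0.055,"fingers":1},{"tx":0,"ty":0,"tz":0,"twist":-0.055,"fingers":1},{"tx":0,"ty":0,"tz":0,"twist":-0.055,"fingers":1},{"tx":0,"ty":0,"tz":0,"twist":-0.055,"fingers":1},{"tx":0,"ty":0,"tz":0,"twist":-0.055,"fingers":1},{"tx":0,"ty":0,"tz":0,"twist":-0.055,"fingers":1},{"tx":0,"ty":0,"tz":0,"twist":-0.055,"fingers":1},{"tx":0,"ty":0,"tz":0,"twist":-0.055,"fingers":1},{"tx":0,"ty":0,"tz":0,"twist":-0.055,"fingers":1},{"tx":0,"ty":0,"tz":0,"twist":-0.055,"fingers":1},{"tx":0,"ty":0,"tz":0,"twist":0,"fingers":1}])

```text
clock: 3.35
eef_pos: [558.1, -152.2, 278.2]
tool_rot: [3.141, -0.0, 2.36]
force: [-0.6, 0.1, -0.7]
width: 85.5
gripper_force: 0.0
```

```bash
python3 - <<'E'
from h import *
show(); go(480,190,260,11)
E
```

```text
{'clock': np.float64(3.35), 'qpos': array([ 0.54,  0.52, -0.49,  1.67,  0.28,  1.02,  0.74]), 'eef_pos': array([ 558.14, -152.23,  278.25]), 'tool_rot': array([ 3.14, -0.  ,  2.36]), 'force': array([-0.62,  0.08, -0.65]), 'width': np.float64(85.51), 'gripper_force': np.float64(0.0)}
go (480, 190, 260) total [0.9882 0.6265 0.0613] per row 11 [0.0898 0.057  0.0056] mm/row 32
```

Request:
carry_out(moves=[{"tx":0.09,"ty":0.057,"tz":0.006,"twist":0,"fingers":1},{"tx":0.09,"ty":0.057,"tz":0.006,"twist":0,"fingers":1},{"tx":0.09,"ty":0.057,"tz":0.006,"twist":0,"fingers":1},{"tx":0.09,"ty":0.057,"tz":0.006,"twist":0,"fingers":1},{"tx":0.09,"ty":0.057,"tz":0.006,"twist":0,"fingers":1},{"tx":0.09,"ty":0.057,"tz":0.006,"twist":0,"fingers":1},{"tx":0.09,"ty":0.057,"tz":0.006,"twist":0,"fingers":1},{"tx":0.09,"ty":0.057,"tz":0.006,"twist":0,"fingers":1},{"tx":0.09,"ty":0.057,"tz":0.006,"twist":0,"fingers":1},{"tx":0.09,"ty":0.057,"tz":0.006,"twist":0,"fingers":1},{"tx":0.09,"ty":0.057,"tz":0.006,"twist":0,"fingers":1},{"tx":0,"ty":0,"tz":0,"twist":0,"fingers":0.8}])

```text
clock: 4.85
eef_pos: [478.2, 193.5, 258.8]
tool_rot: [3.14, -0.001, 2.364]
force: [0.1, -0.9, 0.3]
width: 69.8
gripper_force: 0.0
```

```bash
python3 - <<'E'
from h import *
import cv2
show(); go(423,250,180,6)
d=eyes.get_image("wrist");cv2.imwrite("pics/w1.png",d["color"])
f=210/np.tan(np.radians(d["fovy"]/2));M=np.linalg.inv(d["world_from_camera"])
for n,p in dict(A=(423,250,85),B=(412,170,85),C=(365,344,85),h2=(526,336,30),h1=(578,286,30),h0=(631,236,30)).items():
    c=M@np.array([*p,1]);print(n,round(d["cx"]-f*c[0]/c[2]),round(d["cy"]+f*c[1]/c[2]))
E
```

```text
{'clock': np.float64(4.85), 'qpos': array([-0.07,  0.46, -0.53,  1.86,  0.29,  0.9 ,  0.06]), 'eef_pos': array([478.19, 193.51, 258.78]), 'tool_rot': array([ 3.14, -0.  ,  2.36]), 'force': array([ 0.07, -0.86,  0.3 ]), 'width': np.float64(69.83), 'gripper_force': np.float64(0.0)}
go (423, 250, 180) total [0.2629 0.0048 0.2629] per row 6 [0.0438 0.0008 0.0438] mm/row 19
A 280 112
B 214 163
C 311 -21
h2 398 125
h1 392 188
h0 388 245
```

View pics/w1.png

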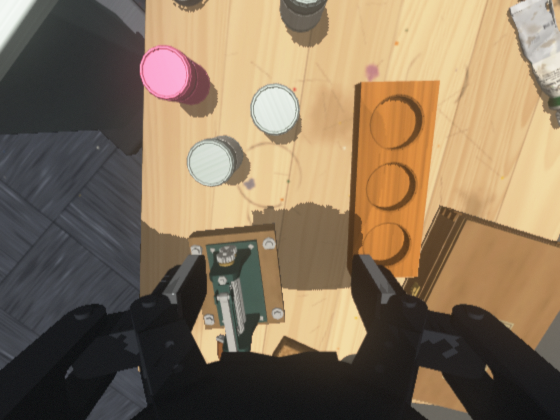

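The wrist view shows tin lids at A (274,109) and B (210,163), with recess mouths at (395,122), (389,187) and (384,242). All lie within 6 px of prediction.

```bash
python3 - <<'E'
from h import *
d=eyes.get_image("wrist")
for n,u,v,z in[("A",274.5,109,85),("B",210.5,162.5,85),("h2",395.5,122,30),("h1",389.5,187,30),("h0",385,243,30)]:print(n,px2w(d,u,v,z).round(1))
E
```

```text
A [418.6 246. ]
B [409.9 165.9]
h2 [521.8 333.4]
h1 [575.  281.7]
h0 [626.7 232.6]
```

Request:
carry_out(moves=[{"tx":0.043,"ty":-0.003,"tz":0.06,"twist":0,"fingers":0.82},{"tx":0.043,"ty":-0.003,"tz":0.06,"twist":0,"fingers":0.82},{"tx":0.043,"ty":-0.003,"tz":0.06,"twist":0,"fingers":0.82},{"tx":0.043,"ty":-0.003,"tz":0.06,"twist":0,"fingers":0.82},{"tx":0.043,"ty":-0.003,"tz":0.06,"twist":0,"fingers":0.82},{"tx":0.043,"ty":-0.003,"tz":0.06,"twist":0,"fingers":0.82},{"tx":0,"ty":0,"tz":0,"twist":0,"fingers":0.82}])

```text
clock: 5.82
eef_pos: [419.6, 239.9, 149.7]
tool_rot: [-3.139, -0.0, 2.361]
force: [-0.6, 0.3, 0.2]
width: 70.0
gripper_force: 0.0
```

```bash
python3 - <<'E'
from h import *
import cv2
show(); go(419.5,246.5,59,6)
d=eyes.get_image("wrist");cv2.imwrite("pics/w2.png",d["color"])
f=210/np.tan(np.radians(d["fovy"]/2));M=np.linalg.inv(d["world_from_camera"])
for p in[(419.5,246.5,85),(423,250,85)]:
    c=M@np.array([*p,1]);print(round(d["cx"]-f*c[0]/c[2]),round(d["cy"]+f*c[1]/c[2]))
E
```

```text
{'clock': np.float64(5.82), 'qpos': array([-0.27,  0.57, -0.44,  2.05,  0.42,  0.61, -0.21]), 'eef_pos': array([419.61, 239.94, 149.74]), 'tool_rot': array([-3.14, -0.  ,  2.36]), 'force': array([-0.62,  0.27,  0.18]), 'width': np.float64(70.0), 'gripper_force': np.float64(0.0)}
go (419.5, 246.5, 59) total [0.0156 0.0161 0.3024] per row 6 [0.0026 0.0027 0.0504] mm/row 15
285 223
293 223
```

View pics/w2.png

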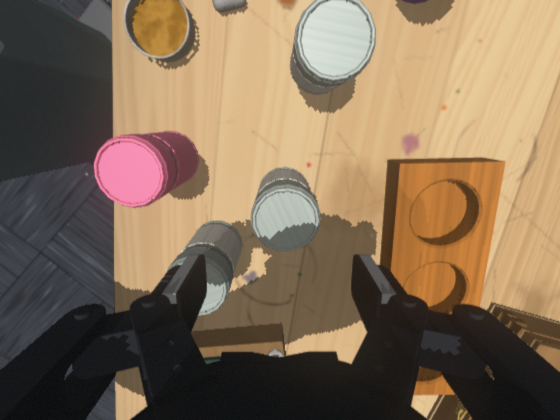

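Lid A is at (285,218), 5 px from prediction. C is at (334,40) and recess h2 at (444,212). The left finger clears B.

```bash
python3 - <<'E'
from h import *
d=eyes.get_image("wrist")
for n,u,v,z in[("A",285,218,85),("C",334,40,85),("h2",444,212,30)]:print(n,px2w(d,u,v,z).round(1))
go(418.5,248,59,6)
E
```

```text
A [418.1 249. ]
C [361.4 343.7]
h2 [522.3 337.1]
go (418.5, 248, 59) total [0.025  0.012  0.3063] per row 6 [0.0042 0.002  0.051 ] mm/row 15
```

Request:
carry_out(moves=[{"tx":0.01,"ty":0.009,"tz":0,"twist":0,"fingers":0.82},{"tx":0.01,"ty":0.009,"tz":0,"twist":0,"fingers":0.82},{"tx":0,"ty":0,"tz":0.06,"twist":0,"fingers":0.82},{"tx":0,"ty":0,"tz":0.06,"twist":0,"fingers":0.82},{"tx":0,"ty":0,"tz":0.06,"twist":0,"fingers":0.82},{"tx":0,"ty":0,"tz":0.06,"twist":0,"fingers":0.82},{"tx":0,"ty":0,"tz":0.06,"twist":0,"fingers":0.82},{"tx":0,"ty":0,"tz":0,"twist":0,"fingers":0.82}])

```text
clock: 6.92
eef_pos: [419.4, 249.0, 59.9]
tool_rot: [-3.14, -0.0, 2.363]
force: [-0.7, 0.4, -1.0]
width: 69.9
gripper_force: 0.0
```

Request:
carry_out(moves=[{"tx":0,"ty":0,"tz":0,"twist":0,"fingers":0.5},{"tx":0,"ty":0,"tz":0,"twist":0,"fingers":0.4},{"tx":0,"ty":0,"tz":0,"twist":0,"fingers":0.3},{"tx":0,"ty":0,"tz":0,"twist":0,"fingers":0.3},{"tx":0,"ty":0,"tz":0,"twist":0,"fingers":0.3}])

```text
clock: 7.55
eef_pos: [419.9, 249.1, 61.5]
tool_rot: [3.141, 0.001, 2.362]
force: [-1.3, -0.1, 6.9]
width: 47.5
gripper_force: 61.4
```

Request:
carry_out(moves=[{"tx":0,"ty":0,"tz":-0.06,"twist":0,"fingers":0.3},{"tx":0,"ty":0,"tz":-0.06,"twist":0,"fingers":0.3},{"tx":0,"ty":0,"tz":-0.06,"twist":0,"fingers":0.3},{"tx":0,"ty":0,"tz":-0.06,"twist":0,"fingers":0.3},{"tx":0,"ty":0,"tz":-0.06,"twist":0,"fingers":0.3},{"tx":0,"ty":0,"tz":-0.06,"twist":0,"fingers":0.3},{"tx":0,"ty":0,"tz":0,"twist":0,"fingers":0.3},{"tx":0,"ty":0,"tz":0,"twist":0,"fingers":0.3},{"tx":0,"ty":0,"tz":0,"twist":0,"fingers":0.3},{"tx":0,"ty":0,"tz":0,"twist":0,"fingers":0.3}])

```text
clock: 8.8
eef_pos: [419.5, 249.0, 168.0]
tool_rot: [-3.141, -0.0, 2.363]
force: [0.3, 0.1, -2.3]
width: 47.1
gripper_force: 62.1
```

```bash
cat >> h.py <<'E'
def weigh():
    F=[]
    for i in range(8): eyes.get_image("wrist"); F.append(ctrl.read_state()["force"])
    print("mean F",np.mean(F,0).round(2),"sd",np.std(F,0).round(2))
E
python3 - <<'E'
from h import *
show();weigh(); go(522.5,335.5,168,6)
E
```

```text
{'clock': np.float64(8.8), 'qpos': array([-0.27,  0.55, -0.47,  2.03,  0.39,  0.66, -0.2 ]), 'eef_pos': array([419.46, 248.97, 167.96]), 'tool_rot': array([-3.14, -0.  ,  2.36]), 'force': array([ 0.31,  0.05, -2.33]), 'width': np.float64(47.05), 'gripper_force': np.float64(62.09)}
mean F [-0.01  0.22 -2.  ] sd [0.47 0.54 0.33]
go (522.5, 335.5, 168) total [-0.0412  0.4454  0.0018] per row 6 [-0.0069  0.0742  0.0003] mm/row 22
```

Request:
carry_out(moves=[{"tx":-0.007,"ty":0.074,"tz":0,"twist":0,"fingers":0.3},{"tx":-0.007,"ty":0.074,"tz":0,"twist":0,"fingers":0.3},{"tx":-0.007,"ty":0.074,"tz":0,"twist":0,"fingers":0.3},{"tx":-0.007,"ty":0.074,"tz":0,"twist":0,"fingers":0.3},{"tx":-0.007,"ty":0.074,"tz":0,"twist":0,"fingers":0.3},{"tx":-0.007,"ty":0.074,"tz":0,"twist":0,"fingers":0.3},{"tx":0,"ty":0,"tz":0.06,"twist":0,"fingers":0.3},{"tx":0,"ty":0,"tz":0.06,"twist":0,"fingers":0.3},{"tx":0,"ty":0,"tz":0.06,"twist":0,"fingers":0.3},{"tx":0,"ty":0,"tz":0,"twist":0,"fingers":0.3}])

```text
clock: 10.45
eef_pos: [520.7, 333.6, 112.3]
tool_rot: [-3.137, -0.001, 2.363]
force: [0.4, -0.4, -1.7]
width: 47.6
gripper_force: 62.1
```

```bash
python3 - <<'E'
from h import *
import cv2
show(); go(522.5,335.5,71,6)
a=eyes.get_image("wrist")["color"];b=eyes.get_image("side")["color"][190:330,200:340]
b=cv2.resize(b,(400,400),interpolation=cv2.INTER_CUBIC);a=cv2.resize(a,(400,300));a=cv2.copyMakeBorder(a,0,100,0,0,0)
cv2.imwrite("pics/c3.png",cv2.hconcat([a,b]))
E
```

```text
{'clock': np.float64(10.45), 'qpos': array([-0.36,  0.78, -0.42,  1.71,  0.43,  0.76, -0.21]), 'eef_pos': array([520.7 , 333.56, 112.26]), 'tool_rot': array([-3.14, -0.  ,  2.36]), 'force': array([ 0.4 , -0.42, -1.71]), 'width': np.float64(47.65), 'gripper_force': np.float64(62.08)}
go (522.5, 335.5, 71) total [0.0002 0.0095 0.1375] per row 6 [0.     0.0016 0.0229] mm/row 7
```

View pics/c3.png

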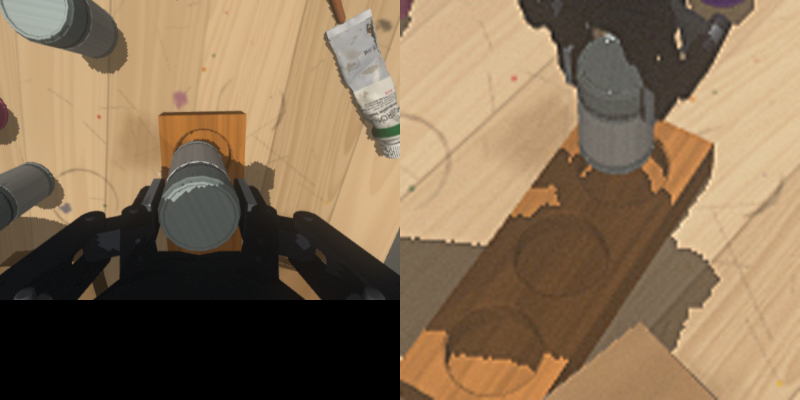

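The tin hangs just above recess h2, about 3 mm short along tool y. The recess rim shows evenly round the base, so I'll correct that and lower.

Request:
carry_out(moves=[{"tx":0.001,"ty":0.009,"tz":0,"twist":0,"fingers":0.3},{"tx":0,"ty":0,"tz":0.04,"twist":0,"fingers":0.3},{"tx":0,"ty":0,"tz":0.03,"twist":0,"fingers":0.3},{"tx":0,"ty":0,"tz":0.02,"twist":0,"fingers":0.3},{"tx":0,"ty":0,"tz":0.02,"twist":0,"fingers":0.3},{"tx":0,"ty":0,"tz":0,"twist":0,"fingers":0.3}])

```text
clock: 11.3
eef_pos: [523.7, 337.0, 80.9]
tool_rot: [-3.141, -0.0, 2.363]
force: [0.7, -0.7, -2.5]
width: 47.4
gripper_force: 62.2
```

Request:
carry_out(moves=[{"tx":0,"ty":0,"tz":0.014,"twist":0,"fingers":0.3},{"tx":0,"ty":0,"tz":0.014,"twist":0,"fingers":0.3},{"tx":0,"ty":0,"tz":0.003,"twist":0,"fingers":0.3},{"tx":0,"ty":0,"tz":0,"twist":0,"fingers":0.3}])

```text
clock: 11.8
eef_pos: [524.0, 337.2, 72.2]
tool_rot: [-3.142, -0.0, 2.362]
force: [0.1, -0.4, -2.8]
width: 47.0
gripper_force: 62.2
```

Request:
carry_out(moves=[{"tx":0,"ty":0,"tz":0.005,"twist":0,"fingers":0.3},{"tx":0,"ty":0,"tz":0,"twist":0,"fingers":0.62},{"tx":0,"ty":0,"tz":0,"twist":0,"fingers":0.75},{"tx":0,"ty":0,"tz":0,"twist":0,"fingers":0.75},{"tx":0,"ty":0,"tz":-0.03,"twist":0,"fingers":0.75},{"tx":0,"ty":0,"tz":-0.06,"twist":0,"fingers":0.75},{"tx":0,"ty":0,"tz":-0.08,"twist":0,"fingers":0.75},{"tx":0,"ty":0,"tz":-0.08,"twist":0,"fingers":0.75},{"tx":0,"ty":0,"tz":-0.08,"twist":0,"fingers":0.8},{"tx":0,"ty":0,"tz":0,"twist":0,"fingers":0.82}])

```text
clock: 13.05
eef_pos: [525.3, 338.4, 173.0]
tool_rot: [3.136, 0.001, 2.362]
force: [0.5, 0.6, 0.3]
width: 69.9
gripper_force: 0.0
```

```bash
python3 - <<'E'
from h import *
import cv2
show(); weigh(); go(410.5,167,165,10)
d=eyes.get_image("wrist");cv2.imwrite("pics/w4.png",d["color"])
E
```

```text
{'clock': np.float64(13.05), 'qpos': array([-0.34,  0.7 , -0.46,  1.66,  0.39,  0.87, -0.17]), 'eef_pos': array([525.31, 338.42, 172.98]), 'tool_rot': array([3.14, 0.  , 2.36]), 'force': array([0.52, 0.63, 0.33]), 'width': np.float64(69.93), 'gripper_force': np.float64(0.0)}
mean F [-0.06 -0.25  0.13] sd [0.31 0.47 0.46]
go (410.5, 167, 165) total [-0.1296 -0.6682  0.0141] per row 10 [-0.013  -0.0668  0.0014] mm/row 20
```

View pics/w4.png

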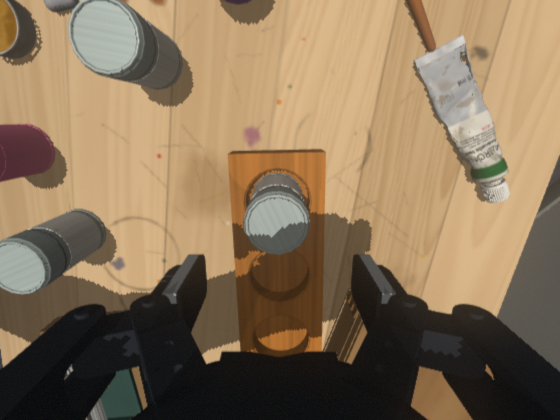

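Tin A stands upright in recess h2, lid at (276,223). Recess h1 is at about (280,271) and h0 at about (281,334). B comes next.

Request:
carry_out(moves=[{"tx":-0.013,"ty":-0.067,"tz":0.001,"twist":0,"fingers":0.82},{"tx":-0.013,"ty":-0.067,"tz":0.001,"twist":0,"fingers":0.82},{"tx":-0.013,"ty":-0.067,"tz":0.001,"twist":0,"fingers":0.82},{"tx":-0.013,"ty":-0.067,"tz":0.001,"twist":0,"fingers":0.82},{"tx":-0.013,"ty":-0.067,"tz":0.001,"twist":0,"fingers":0.82},{"tx":-0.013,"ty":-0.067,"tz":0.001,"twist":0,"fingers":0.82},{"tx":-0.013,"ty":-0.067,"tz":0.001,"twist":0,"fingers":0.82},{"tx":-0.013,"ty":-0.067,"tz":0.001,"twist":0,"fingers":0.82},{"tx":-0.013,"ty":-0.067,"tz":0.001,"twist":0,"fingers":0.82},{"tx":-0.013,"ty":-0.067,"tz":0.001,"twist":0,"fingers":0.82},{"tx":0,"ty":0,"tz":0,"twist":0,"fingers":0.82},{"tx":0,"ty":0,"tz":0,"twist":0,"fingers":0.82}])

```text
clock: 15.0
eef_pos: [411.4, 167.7, 166.9]
tool_rot: [3.14, -0.0, 2.363]
force: [-0.5, 0.5, 0.1]
width: 70.0
gripper_force: 0.0
```

```bash
python3 - <<'E'
from h import *
import cv2
show(); go(410.5,167,60,5)
d=eyes.get_image("wrist");cv2.imwrite("pics/w5.png",d["color"])
E
```

```text
{'clock': np.float64(15.0), 'qpos': array([-0.11,  0.5 , -0.48,  2.14,  0.41,  0.59, -0.09]), 'eef_pos': array([411.37, 167.75, 166.92]), 'tool_rot': array([ 3.14, -0.  ,  2.36]), 'force': array([-0.49,  0.45,  0.11]), 'width': np.float64(70.0), 'gripper_force': np.float64(0.0)}
go (410.5, 167, 60) total [ 3.000e-04 -4.400e-03  3.564e-01] per row 5 [ 0.0001 -0.0009  0.0713] mm/row 21
```

View pics/w5.png

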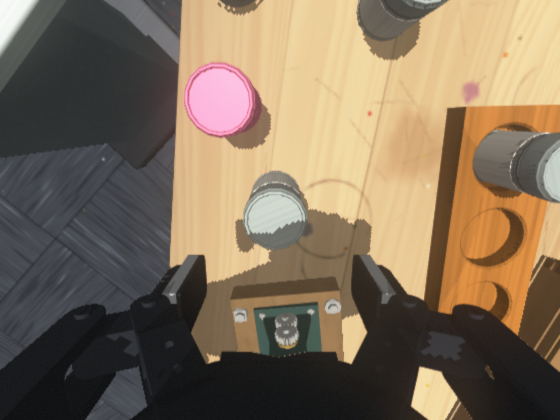

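Lid B is at (275,219), centred between the fingers. The press is well clear of it.

Request:
carry_out(moves=[{"tx":0,"ty":-0.002,"tz":0.07,"twist":0,"fingers":0.82},{"tx":0,"ty":0,"tz":0.07,"twist":0,"fingers":0.82},{"tx":0,"ty":0,"tz":0.07,"twist":0,"fingers":0.82},{"tx":0,"ty":0,"tz":0.07,"twist":0,"fingers":0.82},{"tx":0,"ty":0,"tz":0.07,"twist":0,"fingers":0.82},{"tx":0,"ty":0,"tz":0,"twist":0,"fingers":0.6},{"tx":0,"ty":0,"tz":0,"twist":0,"fingers":0.4},{"tx":0,"ty":0,"tz":0,"twist":0,"fingers":0.3},{"tx":0,"ty":0,"tz":0,"twist":0,"fingers":0.3},{"tx":0,"ty":0,"tz":0,"twist":0,"fingers":0.3}])

```text
clock: 16.3
eef_pos: [410.2, 166.3, 61.9]
tool_rot: [3.141, 0.0, 2.362]
force: [0.4, 0.2, -6.3]
width: 47.0
gripper_force: 62.8
```

Request:
carry_out(moves=[{"tx":0,"ty":0,"tz":-0.06,"twist":0,"fingers":0.3},{"tx":0,"ty":0,"tz":-0.06,"twist":0,"fingers":0.3},{"tx":0,"ty":0,"tz":-0.06,"twist":0,"fingers":0.3},{"tx":0,"ty":0,"tz":-0.06,"twist":0,"fingers":0.3},{"tx":0,"ty":0,"tz":-0.06,"twist":0,"fingers":0.3},{"tx":0,"ty":0,"tz":-0.06,"twist":0,"fingers":0.3},{"tx":0,"ty":0,"tz":-0.06,"twist":0,"fingers":0.3},{"tx":0,"ty":0,"tz":0,"twist":0,"fingers":0.3},{"tx":0,"ty":0,"tz":0,"twist":0,"fingers":0.3},{"tx":0,"ty":0,"tz":0,"twist":0,"fingers":0.3},{"tx":0,"ty":0,"tz":0,"twist":0,"fingers":0.3}])

```text
clock: 17.68
eef_pos: [409.7, 166.2, 187.2]
tool_rot: [-3.141, -0.001, 2.363]
force: [0.2, -1.2, -6.9]
width: 47.1
gripper_force: 64.1
```

```bash
python3 - <<'E'
from h import *
show(); weigh(); go(577,286,183,10)
E
```

```text
{'clock': np.float64(17.68), 'qpos': array([-0.07,  0.47, -0.52,  2.12,  0.38,  0.64, -0.07]), 'eef_pos': array([409.73, 166.22, 187.18]), 'tool_rot': array([-3.14, -0.  ,  2.36]), 'force': array([ 0.21, -1.21, -6.91]), 'width': np.float64(47.12), 'gripper_force': np.float64(64.13)}
mean F [ 0.07  0.15 -6.75] sd [0.39 0.61 0.49]
go (577, 286, 183) total [-0.1156  0.6748  0.0157] per row 10 [-0.0116  0.0675  0.0016] mm/row 21
```

Request:
carry_out(moves=[{"tx":-0.012,"ty":0.067,"tz":0.002,"twist":0,"fingers":0.3},{"tx":-0.012,"ty":0.067,"tz":0.002,"twist":0,"fingers":0.3},{"tx":-0.012,"ty":0.067,"tz":0.002,"twist":0,"fingers":0.3},{"tx":-0.012,"ty":0.067,"tz":0.002,"twist":0,"fingers":0.3},{"tx":-0.012,"ty":0.067,"tz":0.002,"twist":0,"fingers":0.3},{"tx":-0.012,"ty":0.067,"tz":0.002,"twist":0,"fingers":0.3},{"tx":-0.012,"ty":0.067,"tz":0.002,"twist":0,"fingers":0.3},{"tx":-0.012,"ty":0.067,"tz":0.002,"twist":0,"fingers":0.3},{"tx":-0.012,"ty":0.067,"tz":0.002,"twist":0,"fingers":0.3},{"tx":-0.012,"ty":0.067,"tz":0.002,"twist":0,"fingers":0.3},{"tx":0,"ty":0,"tz":0,"twist":0,"fingers":0.3},{"tx":0,"ty":0,"tz":0,"twist":0,"fingers":0.3}])

```text
clock: 19.58
eef_pos: [576.0, 283.3, 181.0]
tool_rot: [-3.139, -0.0, 2.362]
force: [-0.2, 0.5, -7.9]
width: 47.0
gripper_force: 64.6
```

```bash
python3 - <<'E'
from h import *
show(); go(576.5,285,110,3)
E
```

```text
{'clock': np.float64(19.58), 'qpos': array([-0.22,  0.73, -0.49,  1.59,  0.4 ,  0.93, -0.05]), 'eef_pos': array([576.04, 283.32, 181.01]), 'tool_rot': array([-3.14, -0.  ,  2.36]), 'force': array([-0.2 ,  0.48, -7.89]), 'width': np.float64(46.98), 'gripper_force': np.float64(64.55)}
go (576.5, 285, 110) total [0.0027 0.0056 0.2367] per row 3 [0.0009 0.0019 0.0789] mm/row 24
```

Request:
carry_out(moves=[{"tx":0.003,"ty":0.006,"tz":0.06,"twist":0,"fingers":0.3},{"tx":0,"ty":0,"tz":0.08,"twist":0,"fingers":0.3},{"tx":0,"ty":0,"tz":0.08,"twist":0,"fingers":0.3},{"tx":0,"ty":0,"tz":0.04,"twist":0,"fingers":0.3},{"tx":0,"ty":0,"tz":0.03,"twist":0,"fingers":0.3},{"tx":0,"ty":0,"tz":0.03,"twist":0,"fingers":0.3},{"tx":0,"ty":0,"tz":0,"twist":0,"fingers":0.3},{"tx":0,"ty":0,"tz":0,"twist":0,"fingers":0.3}])

```text
clock: 20.58
eef_pos: [578.0, 286.2, 86.3]
tool_rot: [3.14, 0.0, 2.362]
force: [0.1, 0.3, -6.4]
width: 47.0
gripper_force: 64.5
```

Request:
carry_out(moves=[{"tx":0,"ty":0,"tz":0.015,"twist":0,"fingers":0.3},{"tx":0,"ty":0,"tz":0.015,"twist":0,"fingers":0.3},{"tx":0,"ty":0,"tz":0.015,"twist":0,"fingers":0.3},{"tx":0,"ty":0,"tz":0,"twist":0,"fingers":0.3},{"tx":0,"ty":0,"tz":0,"twist":0,"fingers":0.3}])

```text
clock: 21.2
eef_pos: [577.5, 285.9, 72.1]
tool_rot: [-3.141, -0.0, 2.362]
force: [-0.4, 0.2, -6.1]
width: 47.3
gripper_force: 64.6
```

Request:
carry_out(moves=[{"tx":0,"ty":0,"tz":0.004,"twist":0,"fingers":0.3},{"tx":0,"ty":0,"tz":0,"twist":0,"fingers":0.62},{"tx":0,"ty":0,"tz":0,"twist":0,"fingers":0.75},{"tx":0,"ty":0,"tz":0,"twist":0,"fingers":0.75},{"tx":0,"ty":0,"tz":-0.03,"twist":0,"fingers":0.75},{"tx":0,"ty":0,"tz":-0.06,"twist":0,"fingers":0.75},{"tx":0,"ty":0,"tz":-0.08,"twist":0,"fingers":0.75},{"tx":0,"ty":0,"tz":-0.08,"twist":0,"fingers":0.75},{"tx":0,"ty":0,"tz":-0.09,"twist":0,"fingers":0.8},{"tx":0,"ty":0,"tz":0,"twist":0,"fingers":0.82}])

```text
clock: 22.45
eef_pos: [579.2, 287.2, 176.7]
tool_rot: [3.135, 0.002, 2.362]
force: [0.4, 0.1, -0.2]
width: 69.8
gripper_force: 0.0
```

```bash
python3 - <<'E'
from h import *
show(); go(362,344,170,12)
E
```

```text
{'clock': np.float64(22.45), 'qpos': array([-0.22,  0.73, -0.49,  1.59,  0.41,  0.91, -0.06]), 'eef_pos': array([579.16, 287.23, 176.75]), 'tool_rot': array([3.14, 0.  , 2.36]), 'force': array([ 0.39,  0.07, -0.18]), 'width': np.float64(69.82), 'gripper_force': np.float64(0.0)}
go (362, 344, 170) total [ 0.648  -0.3742  0.0191] per row 12 [ 0.054  -0.0312  0.0016] mm/row 19
```

Request:
carry_out(moves=[{"tx":0.054,"ty":-0.031,"tz":0.001,"twist":0,"fingers":0.82},{"tx":0.054,"ty":-0.031,"tz":0.001,"twist":0,"fingers":0.82},{"tx":0.054,"ty":-0.031,"tz":0.001,"twist":0,"fingers":0.82},{"tx":0.054,"ty":-0.031,"tz":0.001,"twist":0,"fingers":0.82},{"tx":0.054,"ty":-0.031,"tz":0.001,"twist":0,"fingers":0.82},{"tx":0.054,"ty":-0.031,"tz":0.001,"twist":0,"fingers":0.82},{"tx":0.054,"ty":-0.031,"tz":0.001,"twist":0,"fingers":0.82},{"tx":0.054,"ty":-0.031,"tz":0.001,"twist":0,"fingers":0.82},{"tx":0.054,"ty":-0.031,"tz":0.001,"twist":0,"fingers":0.82},{"tx":0.054,"ty":-0.031,"tz":0.001,"twist":0,"fingers":0.82},{"tx":0.054,"ty":-0.031,"tz":0.001,"twist":0,"fingers":0.82},{"tx":0.054,"ty":-0.031,"tz":0.001,"twist":0,"fingers":0.82}])

```text
clock: 23.95
eef_pos: [359.6, 343.5, 169.4]
tool_rot: [3.141, -0.0, 2.362]
force: [0.1, -0.5, 0.5]
width: 69.9
gripper_force: 0.0
```

```bash
python3 - <<'E'
from h import *
import cv2
show(); go(362,344,60,5)
d=eyes.get_image("wrist");cv2.imwrite("pics/w6.png",d["color"])
E
```

```text
{'clock': np.float64(23.95), 'qpos': array([-0.49,  0.56, -0.48,  2.  ,  0.4 ,  0.67, -0.43]), 'eef_pos': array([359.64, 343.49, 169.43]), 'tool_rot': array([ 3.14, -0.  ,  2.36]), 'force': array([ 0.11, -0.53,  0.51]), 'width': np.float64(69.86), 'gripper_force': np.float64(0.0)}
go (362, 344, 60) total [-0.0044  0.0067  0.3648] per row 5 [-0.0009  0.0013  0.073 ] mm/row 22
```

View pics/w6.png

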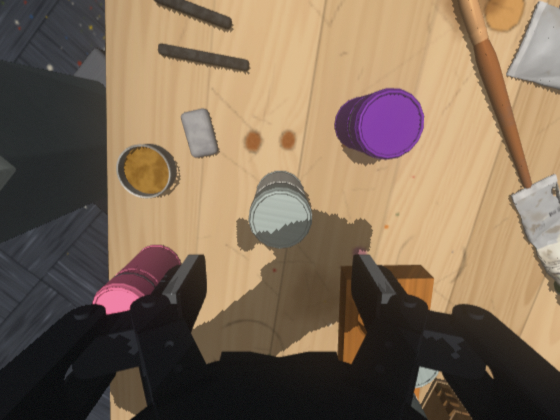

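Lid C is at (281,219) between the fingers, and nothing is in the way.

Request:
carry_out(moves=[{"tx":0,"ty":0.006,"tz":0.073,"twist":0,"fingers":0.82},{"tx":0,"ty":0,"tz":0.073,"twist":0,"fingers":0.82},{"tx":0,"ty":0,"tz":0.073,"twist":0,"fingers":0.82},{"tx":0,"ty":0,"tz":0.073,"twist":0,"fingers":0.82},{"tx":0,"ty":0,"tz":0.07,"twist":0,"fingers":0.82},{"tx":0,"ty":0,"tz":0,"twist":0,"fingers":0.6},{"tx":0,"ty":0,"tz":0,"twist":0,"fingers":0.4},{"tx":0,"ty":0,"tz":0,"twist":0,"fingers":0.3},{"tx":0,"ty":0,"tz":0,"twist":0,"fingers":0.3},{"tx":0,"ty":0,"tz":0,"twist":0,"fingers":0.3}])

```text
clock: 25.25
eef_pos: [362.3, 344.5, 61.1]
tool_rot: [3.141, 0.0, 2.362]
force: [0.6, 0.2, -2.0]
width: 46.9
gripper_force: 61.9
```

Request:
carry_out(moves=[{"tx":0,"ty":0,"tz":-0.06,"twist":0,"fingers":0.3},{"tx":0,"ty":0,"tz":-0.07,"twist":0,"fingers":0.3},{"tx":0,"ty":0,"tz":-0.07,"twist":0,"fingers":0.3},{"tx":0,"ty":0,"tz":-0.07,"twist":0,"fingers":0.3},{"tx":0,"ty":0,"tz":-0.07,"twist":0,"fingers":0.3},{"tx":0,"ty":0,"tz":-0.07,"twist":0,"fingers":0.3},{"tx":0,"ty":0,"tz":-0.07,"twist":0,"fingers":0.3},{"tx":0,"ty":0,"tz":0,"twist":0,"fingers":0.3},{"tx":0,"ty":0,"tz":0,"twist":0,"fingers":0.3},{"tx":0,"ty":0,"tz":0,"twist":0,"fingers":0.3},{"tx":0,"ty":0,"tz":0,"twist":0,"fingers":0.3}])

```text
clock: 26.62
eef_pos: [361.8, 344.2, 204.1]
tool_rot: [-3.14, -0.0, 2.363]
force: [-0.5, 0.1, -2.3]
width: 47.1
gripper_force: 62.2
```

```bash
python3 - <<'E'
from h import *
show(); weigh(); go(629.5,234,202,12)
E
```

```text
{'clock': np.float64(26.62), 'qpos': array([-0.46,  0.51, -0.52,  1.96,  0.36,  0.76, -0.39]), 'eef_pos': array([361.79, 344.18, 204.15]), 'tool_rot': array([-3.14, -0.  ,  2.36]), 'force': array([-0.53,  0.13, -2.33]), 'width': np.float64(47.15), 'gripper_force': np.float64(62.17)}
mean F [-0.26 -0.31 -1.6 ] sd [0.34 0.46 0.39]
go (629.5, 234, 202) total [-0.8928  0.3645  0.0094] per row 12 [-0.0744  0.0304  0.0008] mm/row 24
```

Request:
carry_out(moves=[{"tx":-0.074,"ty":0.03,"tz":0,"twist":0,"fingers":0.3},{"tx":-0.074,"ty":0.03,"tz":0,"twist":0,"fingers":0.3},{"tx":-0.074,"ty":0.03,"tz":0,"twist":0,"fingers":0.3},{"tx":-0.074,"ty":0.03,"tz":0,"twist":0,"fingers":0.3},{"tx":-0.074,"ty":0.03,"tz":0,"twist":0,"fingers":0.3},{"tx":-0.074,"ty":0.03,"tz":0,"twist":0,"fingers":0.3},{"tx":-0.074,"ty":0.03,"tz":0,"twist":0,"fingers":0.3},{"tx":-0.074,"ty":0.03,"tz":0,"twist":0,"fingers":0.3},{"tx":-0.074,"ty":0.03,"tz":0,"twist":0,"fingers":0.3},{"tx":-0.074,"ty":0.03,"tz":0,"twist":0,"fingers":0.3},{"tx":-0.074,"ty":0.03,"tz":0,"twist":0,"fingers":0.3},{"tx":-0.074,"ty":0.03,"tz":0,"twist":0,"fingers":0.3}])

```text
clock: 28.52
eef_pos: [628.1, 233.6, 204.6]
tool_rot: [-3.141, -0.0, 2.362]
force: [0.8, 0.3, -1.5]
width: 47.0
gripper_force: 62.2
```

Request:
carry_out(moves=[{"tx":0,"ty":0,"tz":0,"twist":0,"fingers":0.3},{"tx":0,"ty":0,"tz":0.06,"twist":0,"fingers":0.3},{"tx":0,"ty":0,"tz":0.06,"twist":0,"fingers":0.3},{"tx":0,"ty":0,"tz":0.06,"twist":0,"fingers":0.3},{"tx":0,"ty":0,"tz":0.06,"twist":0,"fingers":0.3},{"tx":0,"ty":0,"tz":0,"twist":0,"fingers":0.3},{"tx":0,"ty":0,"tz":0,"twist":0,"fingers":0.3}])

```text
clock: 29.4
eef_pos: [627.8, 234.4, 133.1]
tool_rot: [3.141, 0.0, 2.362]
force: [-1.1, 0.0, -1.9]
width: 47.2
gripper_force: 62.2
```

```bash
python3 - <<'E'
from h import *
import cv2
show(); go(629.5,234,86,3)
a=eyes.get_image("wrist")["color"];b=eyes.get_image("side")["color"][190:330,200:340]
b=cv2.resize(b,(400,400),interpolation=cv2.INTER_CUBIC);a=cv2.resize(a,(400,300));a=cv2.copyMakeBorder(a,0,100,0,0,0)
cv2.imwrite("pics/c7.png",cv2.hconcat([a,b]))
E
```

```text
{'clock': np.float64(29.4), 'qpos': array([-0.14,  0.82, -0.46,  1.54,  0.44,  0.89,  0.04]), 'eef_pos': array([627.82, 234.39, 133.1 ]), 'tool_rot': array([3.14, 0.  , 2.36]), 'force': array([-1.06,  0.01, -1.89]), 'width': np.float64(47.15), 'gripper_force': np.float64(62.18)}
go (629.5, 234, 86) total [-0.0049  0.0029  0.157 ] per row 3 [-0.0016  0.001   0.0523] mm/row 16
```

View pics/c7.png

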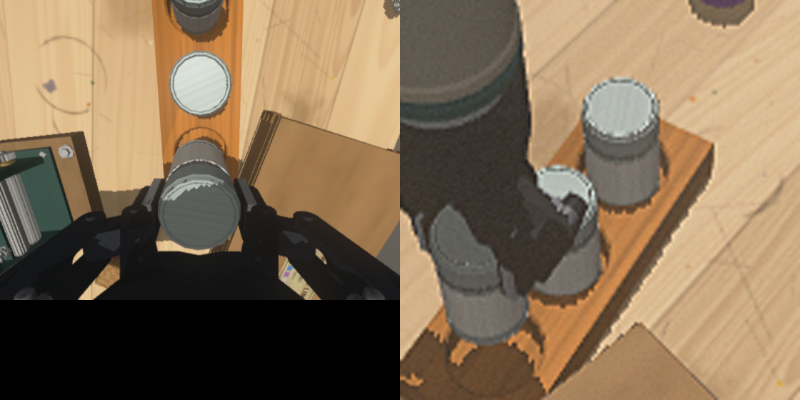

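Tins A and B stand upright in the rack. C hangs over h0, lined up. The right finger will pass just above the wooden box edge, so I'll open only a little on release.

Request:
carry_out(moves=[{"tx":-0.005,"ty":0.002,"tz":0.05,"twist":0,"fingers":0.3},{"tx":0,"ty":0,"tz":0.04,"twist":0,"fingers":0.3},{"tx":0,"ty":0,"tz":0.03,"twist":0,"fingers":0.3},{"tx":0,"ty":0,"tz":0.03,"twist":0,"fingers":0.3},{"tx":0,"ty":0,"tz":0,"twist":0,"fingers":0.3},{"tx":0,"ty":0,"tz":0,"twist":0,"fingers":0.3}])

```text
clock: 30.25
eef_pos: [629.2, 233.7, 88.1]
tool_rot: [3.141, 0.0, 2.363]
force: [0.9, 0.8, -1.0]
width: 47.2
gripper_force: 62.2
```

Request:
carry_out(moves=[{"tx":0,"ty":0,"tz":0.018,"twist":0,"fingers":0.3},{"tx":0,"ty":0,"tz":0.018,"twist":0,"fingers":0.3},{"tx":0,"ty":0,"tz":0.016,"twist":0,"fingers":0.3},{"tx":0,"ty":0,"tz":0,"twist":0,"fingers":0.3},{"tx":0,"ty":0,"tz":0,"twist":0,"fingers":0.3}])

```text
clock: 30.88
eef_pos: [629.1, 233.5, 72.3]
tool_rot: [3.141, 0.0, 2.362]
force: [-0.7, -0.1, -1.9]
width: 47.2
gripper_force: 62.2
```

Request:
carry_out(moves=[{"tx":0,"ty":0,"tz":0.003,"twist":0,"fingers":0.3},{"tx":0,"ty":0,"tz":0,"twist":0,"fingers":0.6},{"tx":0,"ty":0,"tz":0,"twist":0,"fingers":0.68},{"tx":0,"ty":0,"tz":0,"twist":0,"fingers":0.68},{"tx":0,"ty":0,"tz":-0.03,"twist":0,"fingers":0.68},{"tx":0,"ty":0,"tz":-0.06,"twist":0,"fingers":0.68},{"tx":0,"ty":0,"tz":-0.08,"twist":0,"fingers":0.68},{"tx":0,"ty":0,"tz":-0.08,"twist":0,"fingers":0.7},{"tx":0,"ty":0,"tz":-0.08,"twist":0,"fingers":0.75},{"tx":0,"ty":0,"tz":0,"twist":0,"fingers":0.75},{"tx":0,"ty":0,"tz":0,"twist":0,"fingers":0.75}])

```text
clock: 32.25
eef_pos: [628.9, 233.2, 170.5]
tool_rot: [-3.141, 0.0, 2.362]
force: [0.5, 0.3, -0.8]
width: 64.1
gripper_force: 0.0
```

```bash
python3 - <<'E'
from h import *
show(); go(577.5,286,170,5)
E
```

```text
{'clock': np.float64(32.25), 'qpos': array([-0.13,  0.78, -0.48,  1.51,  0.41,  0.95,  0.06]), 'eef_pos': array([628.85, 233.2 , 170.47]), 'tool_rot': array([-3.14,  0.  ,  2.36]), 'force': array([ 0.5 ,  0.28, -0.8 ]), 'width': np.float64(64.1), 'gripper_force': np.float64(0.0)}
go (577.5, 286, 170) total [0.2455 0.0049 0.0015] per row 5 [0.0491 0.001  0.0003] mm/row 15
```

Back to B, the heaviest, in the middle recess.

Request:
carry_out(moves=[{"tx":0.049,"ty":0.001,"tz":0,"twist":0,"fingers":0.75},{"tx":0.049,"ty":0.001,"tz":0,"twist":0,"fingers":0.75},{"tx":0.049,"ty":0.001,"tz":0,"twist":0,"fingers":0.75},{"tx":0.049,"ty":0.001,"tz":0,"twist":0,"fingers":0.75},{"tx":0.049,"ty":0.001,"tz":0,"twist":0,"fingers":0.75},{"tx":0,"ty":0,"tz":0,"twist":0,"fingers":0.75},{"tx":0,"ty":0,"tz":0,"twist":0,"fingers":0.75}])

```text
clock: 33.12
eef_pos: [578.3, 285.6, 170.4]
tool_rot: [3.142, 0.001, 2.362]
force: [0.3, -0.7, 0.2]
width: 64.0
gripper_force: 0.0
```

```bash
python3 - <<'E'
from h import *
import cv2
show(); go(577.5,286,71.5,5)
a=eyes.get_image("wrist")["color"];b=eyes.get_image("side")["color"][190:330,200:340]
b=cv2.resize(b,(400,400),interpolation=cv2.INTER_CUBIC);a=cv2.resize(a,(400,300));a=cv2.copyMakeBorder(a,0,100,0,0,0)
cv2.imwrite("pics/c8.png",cv2.hconcat([a,b]))
E
```

```text
{'clock': np.float64(33.12), 'qpos': array([-0.22,  0.74, -0.48,  1.59,  0.41,  0.91, -0.06]), 'eef_pos': array([578.29, 285.63, 170.37]), 'tool_rot': array([3.14, 0.  , 2.36]), 'force': array([ 0.35, -0.71,  0.18]), 'width': np.float64(63.99), 'gripper_force': np.float64(0.0)}
go (577.5, 286, 71.5) total [ 0.003  -0.001   0.3296] per row 5 [ 0.0006 -0.0002  0.0659] mm/row 20
```

View pics/c8.png

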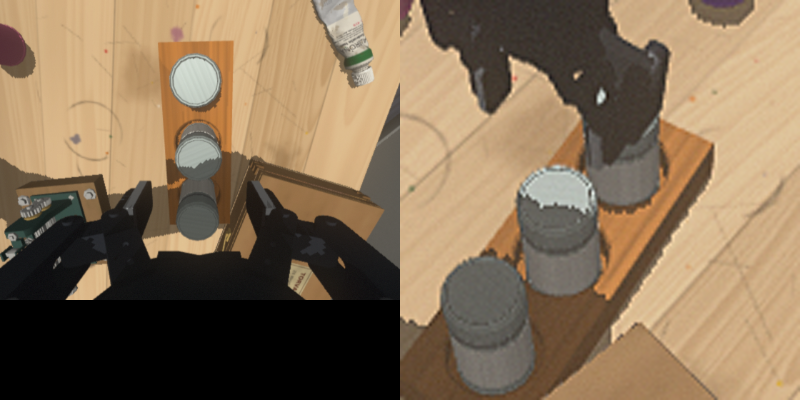

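All three tins stand upright in the rack. B is centred between the open fingers, so I'll grip and lift it.

Request:
carry_out(moves=[{"tx":0.002,"ty":0,"tz":0.065,"twist":0,"fingers":0.75},{"tx":0,"ty":0,"tz":0.065,"twist":0,"fingers":0.75},{"tx":0,"ty":0,"tz":0.065,"twist":0,"fingers":0.75},{"tx":0,"ty":0,"tz":0.065,"twist":0,"fingers":0.75},{"tx":0,"ty":0,"tz":0.065,"twist":0,"fingers":0.75},{"tx":0,"ty":0,"tz":0,"twist":0,"fingers":0.6},{"tx":0,"ty":0,"tz":0,"twist":0,"fingers":0.4},{"tx":0,"ty":0,"tz":0,"twist":0,"fingers":0.3},{"tx":0,"ty":0,"tz":0,"twist":0,"fingers":0.3},{"tx":0,"ty":0,"tz":0,"twist":0,"fingers":0.3}])

```text
clock: 34.48
eef_pos: [577.3, 286.5, 72.9]
tool_rot: [3.142, 0.0, 2.362]
force: [0.6, 0.1, -5.7]
width: 46.7
gripper_force: 62.5
```

Request:
carry_out(moves=[{"tx":0,"ty":0,"tz":-0.04,"twist":0,"fingers":0.3},{"tx":0,"ty":0,"tz":-0.06,"twist":0,"fingers":0.3},{"tx":0,"ty":0,"tz":-0.06,"twist":0,"fingers":0.3},{"tx":0,"ty":0,"tz":-0.06,"twist":0,"fingers":0.3},{"tx":0,"ty":0,"tz":-0.06,"twist":0,"fingers":0.3},{"tx":0,"ty":0,"tz":-0.06,"twist":0,"fingers":0.3},{"tx":0,"ty":0,"tz":-0.06,"twist":0,"fingers":0.3},{"tx":0,"ty":0,"tz":-0.06,"twist":0,"fingers":0.3},{"tx":0,"ty":0,"tz":-0.06,"twist":0,"fingers":0.3},{"tx":0,"ty":0,"tz":-0.06,"twist":0,"fingers":0.3},{"tx":0,"ty":0,"tz":-0.03,"twist":0,"fingers":0.3},{"tx":0,"ty":0,"tz":0,"twist":0,"fingers":0.3}])

```text
clock: 35.98
eef_pos: [577.6, 286.8, 256.6]
tool_rot: [3.14, 0.0, 2.362]
force: [-0.8, -0.3, -7.5]
width: 47.0
gripper_force: 63.4
```

Request:
carry_out(moves=[{"tx":0,"ty":0,"tz":0,"twist":0,"fingers":0.3},{"tx":0,"ty":0,"tz":0,"twist":0,"fingers":0.3},{"tx":0,"ty":0,"tz":0,"twist":0,"fingers":0.3},{"tx":0,"ty":0,"tz":0,"twist":0,"fingers":0.3}])

```text
clock: 36.48
eef_pos: [577.3, 286.5, 255.6]
tool_rot: [-3.141, -0.0, 2.362]
force: [0.3, 0.2, -6.5]
width: 47.3
gripper_force: 63.4
```

```bash
python3 - <<'E'
from h import *
import cv2
show(); weigh()
cv2.imwrite("pics/end.png",eyes.get_image("side")["color"])
E
```

```text
{'clock': np.float64(36.48), 'qpos': array([-0.2 ,  0.65, -0.52,  1.51,  0.35,  1.08, -0.01]), 'eef_pos': array([577.29, 286.54, 255.56]), 'tool_rot': array([-3.14, -0.  ,  2.36]), 'force': array([ 0.3 ,  0.17, -6.53]), 'width': np.float64(47.32), 'gripper_force': np.float64(63.37)}
mean F [-0.06 -0.07 -6.51] sd [0.5  0.51 0.34]
```

```bash
python3 -c "
from cell import job
print(job.finish_job())"
```

```text
the job is handed in; nothing more can be done
None
```

The heaviest tin (about 6.6 N, against about 2 N and 1.6 N for the other two) is held upright and still about 19 cm above the table, with the other two left standing in the rack; I viewed 11 pictures, one over the limit of 10, so the final pose was checked from the arm's readings only.

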